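Hold a rebated offcut in a marking-out board

ROBOT

A 6-joint arm with a two-finger parallel gripper is mounted at the origin on a cart in front of the work surface, level with it; the furniture and walls round the work are solid. World frame = base frame: x ahead of the robot, y to its left, z up, the work surface at z = 0. Lengths are in mm, angles in rad, forces in N, time in s.
With the tool pointing down it reaches from about 400 to 925 mm from the base axis. Payload 12.5 kg.
Tool frame: the origin (TCP) lies at the very end of the fingers, on their centre line; the grasp point (between the pads) lies 19 mm behind it; z points along the fingers, y is the direction in which the jaws open and shut (so a half turn about z gives the same grasp; the last joint's range is limited). The gripper opens to 95 mm and grips with 3 to 60 N. Pads are 20 mm wide; open, the fingers measure 119 mm over their backs; the gripper's body (75 mm by 180 mm) begins 59 mm behind the grasp point.
Start: joints at [1.18, 0.491, 1.559, -0, 1.092, -0.106], TCP at [175.586, 599.847, 214.661] pointing down, gripper open.
Joint ranges: [-3.1, 3.1], [-0.84, 2.19], [0.05, 2.79], [-1.13, 4.28], [0.06, 2.93], [-2.69, 2.69]. Speed limits (rad/s): [2.22, 2.22, 2.79, 3.14, 3.14, 3.14].

INTERFACE

Orientations are given as [roll, pitch, yaw] about the fixed x, y, z axes, in that order (R = Rz(yaw) Ry(pitch) Rx(roll)).
In Python, from cell import env gives the robot as it stands.
- The arm moves only by the shell command python3 -m pendant 'ROWS'. ROWS is JSON, a list that holds one entry, the list of rows, each a list of 5 numbers: the opening, from 0 (shut) to 1 (fully open), then the shift along the tool's x, y, z in m, then the turn about the tool's z in rad. A call has exactly 8 rows; each row is the pose to reach, as a shift and turn from the pose commanded when the call began, along the tool's axes at that moment; what a row does not reach only later rows make up. A row lasts 1/10 s, in which the tool goes at most 50 mm and 8.59 degrees, less where a joint would pass 70% of its speed; a pose out of reach is approached as far as the arm can. A call with a gripper value outside its range is refused whole. The fingers move at their own pace and stop on an object; the grip force is fixed at half the most. Time passes only in rows, so rows that repeat a pose let the fingers close, or fill a call up. It gives the time, the measured TCP pose, the force and the opening at its end, in the units of the state.
- env.state(): the state, without advancing time (a new reading comes with each control period).
- env.read_camera(name): name is "side" or "top" or "wrist"; returns a dict with "image" (480x640x3 uint8, blue, green, red), "range_z" (480x640 float32, mm along the optical axis (not along the pixel's ray), 0 where there is no reading), "fx", "fy", "cx", "cy" (pixels), "rvec" (rotation vector, rad) and "tvec" (3), from world to camera coordinates, as OpenCV has them; the wrist camera has in their place "tool_from_camera" (4x4, takes a point from camera to tool coordinates, whose origin is the TCP and whose axes are the flange's). Camera axes: x right, y down, z forward; pixel columns grow to the right and rows downward; lengths in mm; the calibration is good to about 2 mm. A picture is of the moment at which its call begins: read the wrist's pose just before it.
- env.job_done(): hands the job in, once; it reports no verdict.
The state is a dict: "t": time; "joints": joint angles; "qvel": joint speeds; "tau": joint torques, N m; "eef_pos": TCP position; "tcp_rot": TCP orientation; "ft_force": force on the tool from outside, world axes, zero at the start; "moment": the same for the moment, N m; "opening": opening from 0.0 (shut) to 1.0 (fully open).
Only numpy, scipy, OpenCV 4.12 (cv2) and the standard library are available. Lean on these libraries where they do the work, as an engineer would, in place of code of your own. Each camera call takes 0.05 s, during which the arm holds its last target. There are 200 camera calls.

TASK

Hold the rebated wooden offcut ready for marking: lay it flat on the marking-out board with its tall plain long side squarely against the fence and one end up against the stop block, then push diagonally into its rebate so that it is pressed firmly down on the bed and against the fence at once (some 10 N on each), and finish while still holding that push. The wood is soft, so never grip it or push it with more than 30 N, and leave the plain block and the bottles and jar where they are.

Things in the scene. Friction and masses are not known exactly. Their poses are not given: they have to be found in the camera images.
- offcut_center (a point): centre of the workpiece, a loose pale wooden offcut 50 mm deep (its x), 100 mm long (y), 34 mm tall, about 90 g, lying flat; the point is 17 mm above its underside. x points from its rebated to its plain long side, z up. Top part, behind the rebate, is 30 mm thick and can be gripped across x from above. Final place: (-25, -50, +17) mm in the frame of fence, axes parallel.
- offcut_rebate (a point): inner corner of the rebate (step) along the whole top of the offcut's -x long side, half-way along: the ledge, 20 mm deep in x and 16 mm above the underside, meets an upright wall 18 mm tall, 5 mm from the centre line. Pushing fingertips stand on the ledge and bear against the wall. Axes as the offcut's.
- offcut: the same loose rebated offcut; origin at the centre of its underside, same axes. Wood on wood has a friction coefficient of about 0.6 (0.5 to 0.7), so the bed's friction eats that share of the downward push before anything reaches the fence: the part towards the fence must be clearly larger.
- bed: bed of the fixed marking-out board: plywood, 130 mm (x) by 220 mm (y), top face 18 mm above the bench. Origin on the bench under its centre; x points to the fence, y to the stop block, z up. The fence is always on the side away from the robot.
- fence: fixed wooden fence along the far (+x) edge of the bed, 20 mm thick, 220 mm long, 40 mm tall above the bed, higher than the offcut, so no finger fits between them in the end. Origin at bed-top height where the planes of the fence's face and the stop's face meet; x points into the fence, y to the stop, z up. Bed reaches 110 mm in front of the fence; the offcut goes at x < 0, y < 0.
- stop: fixed wooden stop block on the bed, at its left (+y) end: 60 mm (x) by 25 mm (y) by 30 mm tall, starting 5 mm in front of the fence; its face towards the work is the plane y = 0 of the fence's frame. Origin and axes the same as fence.
- stain_w: brown bottle with a red dropper top, 42 mm wide, 122 mm tall, at the right end of the bench; origin at the centre of its underside. Leave alone.
- coplin_jar: clear glass jar with a white lid, 57 mm wide, 97 mm tall, at the right end of the bench; origin at the centre of its underside. Leave alone.
- oil_amber: small brown bottle with a black cap, 31 mm wide, 62 mm tall, at the left; origin at the centre of its underside. Leave alone.
- plain_offcut_center (a point): plain pale wooden block without a rebate, 50 x 100 x 34 mm; the point is its centre, 17 mm above its underside. It may lie in either of the two places where the offcuts lie. Leave alone.

How it is judged:
By the outcome, as a careful person would: the job done as asked, in the order asked, and still so for the second after the job is handed in, while the arm keeps its last pose, push and grip.
It also fails if it takes over 58 s, if anything falls off the work surface, if the arm or the gripper's body presses on something with over 40 N, if the wrist force passes 120 N, or if a joint passes its speed limit or range.

## Working session

There is one attempt and no reset: what is moved stays moved. The work goes in short steps, Python scripts to look and compute and a shell command to move; the robot and the scene stay as the last step left them, time stands still between calls to the robot, and variables do not carry over. Pictures are saved under pics/ and viewed, about 8 in all and at most 12, crops included, and the job is handed in when it is done.

```bash
ls; mkdir -p pics
python3 - <<'E'
from cell import env
import cv2,numpy as np
s=env.state();print({k:np.round(v,3) for k,v in s.items()})
for n in ("top","side"):
    c=env.read_camera(n);cv2.imwrite(f"pics/{n}1.png",c["image"]);np.savez(f"{n}1.npz",**c)
    print(n,c["fx"],c["cx"],c["cy"],c["rvec"],c["tvec"])
E
```

```text
pics
{'t': np.float64(0.0), 'joints': array([ 1.18 ,  0.492,  1.559, -0.   ,  1.092, -0.106]), 'qvel': array([ 0.001,  0.   ,  0.001, -0.001,  0.001,  0.   ]), 'tau': array([-3.0000e-03, -6.1264e+01, -2.5818e+01,  6.9000e-02,  4.8000e-02,
       -0.0000e+00]), 'eef_pos': array([175.489, 599.593, 214.075]), 'tcp_rot': array([-3.14 , -0.   ,  2.857]), 'ft_force': array([ 0.621, -0.332,  0.298]), 'moment': array([ 0.006, -0.014,  0.026]), 'opening': np.float64(0.996)}
top 476.95137240004243 316.1404648194646 246.03970239469948 [ 2.1943336  -2.14029956  0.05594035] [   6.92286967  457.1318368  1199.54875571]
side 549.5818017879872 321.80115466620595 246.55629876661732 [-0.06031314  2.78485912 -1.44895741] [ 490.7404996    43.53525893 1484.45567991]
```

View pics/top1.png

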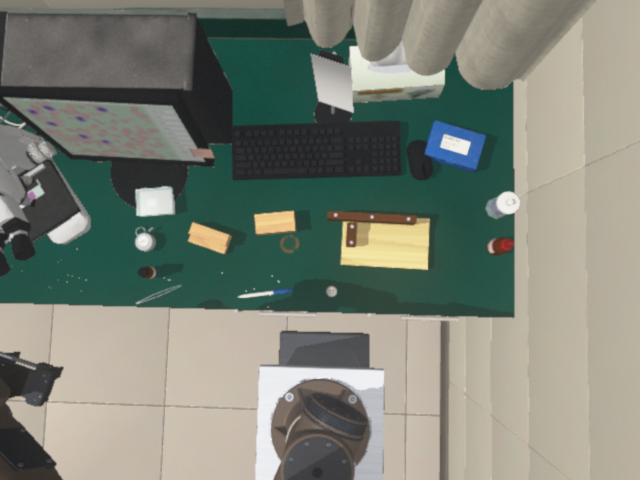

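View pics/side1.png

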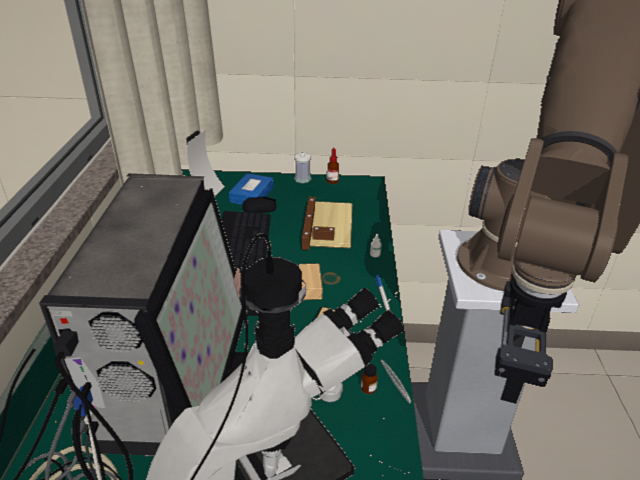

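Top view: the offcuts lie at about (209,237) and (275,222). The board is at (385,242), with its fence on the upper edge and the stop at (351,234). I'll use the range data to tell which offcut is rebated.

```bash
cat > h.py <<'E'
import numpy as np,cv2
from scipy.spatial.transform import Rotation as Ro
def cloud(c,T=None):
    """world xyz (HxWx3) of every pixel; T: camera->world for the wrist camera"""
    z=c["range_z"].astype(float);v,u=np.mgrid[:480,:640]
    P=np.dstack([(u-c["cx"])/c["fx"]*z,(v-c["cy"])/c["fy"]*z,z])
    if T is None:
        R=cv2.Rodrigues(np.array(c["rvec"]))[0];return (P-np.array(c["tvec"]).ravel())@R
    return P@T[:3,:3].T+T[:3,3]
def wristT(s,c):
    T=np.eye(4);T[:3,:3]=Ro.from_euler("xyz",s["tcp_rot"]).as_matrix();T[:3,3]=s["eef_pos"]
    return T@np.array(c["tool_from_camera"])
def rect(P,m):
    """min-area rectangle (xy) of the largest blob of mask m"""
    n,l,st,_=cv2.connectedComponentsWithStats(m.astype(np.uint8));k=1+st[1:,4].argmax()
    q=P[l==k];r=cv2.minAreaRect(q[:,:2].astype(np.float32));return r,np.median(q[:,2]),len(q),l==k
E
python3 - <<'E'
from h import *
c=np.load("top1.npz");P=cloud(c);z=P[...,2]
for n,(u,v) in dict(A=(209,237),B=(275,222)).items():
    w=np.zeros(z.shape,bool);w[v-20:v+21,u-27:u+28]=1
    for lo,hi in((8,24),(26,42)):
        m=w&(z>lo)&(z<hi)
        try:r,h,k,_=rect(P,m);print(n,lo,np.round(r[0],1),np.round(r[1],1),round(r[2],1),round(h,1),k)
        except Exception as e:print(n,lo,e)
for n,(u,v) in dict(bed=(390,250),fence=(372,217),stop=(351,238),jar=(508,203),stain=(505,245),bench=(330,270)).items():print(n,np.round(P[v,u],1))
hsv=cv2.cvtColor(c["image"],cv2.COLOR_BGR2HSV)
w=np.zeros(z.shape,bool);w[205:280,320:440]=1
for n,m in dict(bed=w&(z>10)&(z<26),fence=w&(z>52)&(z<66),stop=w&(z>42)&(z<52)).items():
    r,h,k,_=rect(P,m);print(n,np.round(r[0],1),np.round(r[1],1),round(r[2],1),round(h,1),k)
E
```

```text
A 8 [469. 295.] [101.4  47.9] 73.2 14.8 320
A 26 [479.6 291.6] [101.1  29.8] 73.0 33.0 463
B 8 [488.2 126.2] [ 0.6 16.6] 6.3 14.3 8
B 26 [512.9 124.7] [ 50.5 100.5] 7.1 33.1 780
bed [ 451.3 -169.9   16.6]
fence [ 529.2 -119.3   56.9]
stop [476.7 -68.8  47.4]
jar [ 564.6 -438.7   94.6]
stain [ 463.5 -429.4   99.2]
bench [397.  -18.5   3.6]
bed [ 472.9 -157.3] [219.9 130.7] 88.2 17.2 3609
fence [ 528.8 -119.3] [218.9  20.9] 88.4 57.1 712
stop [485.7 -70.1] [25. 59.] 88.4 47.1 231
```

A has the ledge at about 15 mm, so it is the rebated one: centre near (470,294), yaw −17°, rebate facing the robot. Its top part is centred at (479.6,291.6). The board's yaw is −1.7° and the fence origin is near (520,−83.6). Next I move above A.

```bash
python3 -m pendant '[[[1,-0.02,-0.011,0,0.1],[1,-0.055,-0.03,0,0.25],[1,-0.095,-0.053,0,0.4],[1,-0.135,-0.075,0,0.55],[1,-0.175,-0.097,0,0.7],[1,-0.21,-0.117,0,0.84],[1,-0.25,-0.139,0,0.98],[1,-0.285,-0.158,0,1.1]]]'
python3 - <<'E'
from h import *
from cell import env
s=env.state();y=s["tcp_rot"][2];print(s["eef_pos"],s["tcp_rot"],s["joints"])
d=np.array([479.6,291.6])-s["eef_pos"][:2]
print("shift",d@[np.cos(y),np.sin(y)],d@[np.sin(y),-np.cos(y)],"turn",y-np.radians(73))
E
```

```text
t: 0.9
eef_pos: [405.8, 366.4, 214.5]
tcp_rot: [-3.141, 0.0, 1.751]
ft_force: [-0.2, 0.3, 0.8]
opening: 1.0
[405.82032545 366.44758741 214.48805707] [-3.14132329e+00  1.50454508e-04  1.75087555e+00] [ 6.13654341e-01  3.80355635e-01  1.75159298e+00 -2.75939448e-05
  1.00995169e+00  4.33589821e-01]
shift -86.85175906278386 59.18085556692836 turn 0.476785193265296
```

```bash
python3 -m pendant '[[[0.7,-0.02,0.014,0.01,0.1],[0.7,-0.045,0.03,0.03,0.24],[0.7,-0.068,0.046,0.05,0.37],[0.7,-0.083,0.056,0.06,0.45],[0.7,-0.087,0.059,0.065,0.477],[0.7,-0.087,0.059,0.065,0.477],[0.7,-0.087,0.059,0.065,0.477],[0.7,-0.087,0.059,0.065,0.477]]]'
python3 - <<'E'
from h import *
from cell import env
s=env.state();c=env.read_camera("wrist");cv2.imwrite("pics/w1.png",c["image"])
P=cloud(c,wristT(s,c));np.savez("w1.npz",P=P)
z=P[...,2];near=(np.hypot(P[...,0]-470,P[...,1]-294)<75)
print(s["eef_pos"],s["tcp_rot"],s["opening"])
for lo,hi in((8,24),(26,42)):
    try:
        r,h,k,_=rect(P,near&(z>lo)&(z<hi));print(lo,np.round(r[0],1),np.round(r[1],1),round(r[2],1),round(h,1),k)
    except Exception as e:print(e)
E
```

```text
t: 1.7
eef_pos: [478.4, 294.3, 150.3]
tcp_rot: [3.141, -0.001, 1.282]
ft_force: [0.8, -1.7, 0.7]
opening: 0.701
[478.36521734 294.34248673 150.29495736] [ 3.14098530e+00 -7.24896807e-04  1.28209091e+00] 0.7012485558066749
8 [468.7 299.4] [100.5  43.7] 71.5 15.1 3250
26 [481.7 295.1] [100.2  30.1] 72.4 33.1 5601
```

View pics/w1.png

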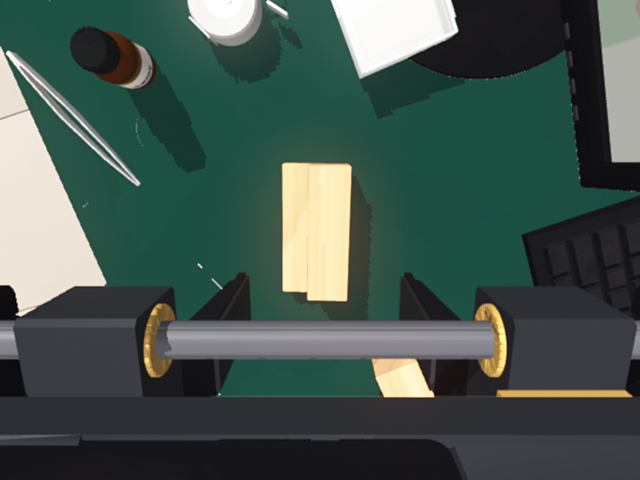

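The wrist view shows the rebated offcut at (317,232) with its ledge on the left, towards the robot. The jaws straddle its top part. Descending, checking the height, then gripping.

```bash
python3 -m pendant '[[[0.6,0,0.002,0.015,0.012],[0.6,0,0.002,0.04,0.012],[0.6,0,0.002,0.065,0.012],[0.6,0,0.002,0.09,0.012],[0.6,0,0.002,0.11,0.012],[0.6,0,0.002,0.122,0.012],[0.6,0,0.002,0.127,0.012],[0.6,0,0.002,0.127,0.012]]]'
```

```text
t: 2.55
eef_pos: [480.6, 293.2, 22.7]
tcp_rot: [-3.142, -0.0, 1.268]
ft_force: [-0.0, -0.4, 0.3]
opening: 0.602
```

```bash
python3 -m pendant '[[[0.6,0,0,0.002,0],[0.6,0,0,0.0035,0],[0.4,0,0,0.0035,0],[0.25,0,0,0.0035,0],[0.2,0,0,0.0035,0],[0.2,0,0,0.0035,0],[0.2,0,0,0.0035,0],[0.2,0,0,0.0035,0]]]'
```

```text
t: 3.35
eef_pos: [480.8, 293.0, 19.3]
tcp_rot: [3.141, -0.0, 1.268]
ft_force: [-1.5, -0.8, 1.2]
opening: 0.314
```

```bash
python3 -m pendant '[[[0.2,0,0,-0.006,0],[0.2,0,0,-0.018,0],[0.2,0,0,-0.033,0],[0.2,0,0,-0.05,0],[0.2,0,0,-0.065,0],[0.2,0,0,-0.075,0],[0.2,0,0,-0.08,0],[0.2,0,0,-0.08,0]]]'
python3 -m pendant '[[[0.2,-0.010,0.003,0,0],[0.2,-0.030,0.010,0,0],[0.2,-0.060,0.019,0,-0.03],[0.2,-0.090,0.028,0,-0.07],[0.2,-0.120,0.038,0,-0.11],[0.2,-0.150,0.047,0,-0.15],[0.2,-0.180,0.056,0,-0.18],[0.2,-0.205,0.064,0,-0.2]]]'
python3 - <<'E'
from h import *
from cell import env
s=env.state();y=s["tcp_rot"][2]
d=np.array([481.6,-140.4])-s["eef_pos"][:2]
print("shift",d@[np.cos(y),np.sin(y)],d@[np.sin(y),-np.cos(y)],"turn",y-np.radians(88.3),s["opening"])
E
```

```text
t: 4.15
eef_pos: [480.9, 293.1, 99.8]
tcp_rot: [3.141, -0.001, 1.268]
ft_force: [-0.1, -0.4, -1.4]
opening: 0.313
t: 4.95
eef_pos: [479.8, 76.2, 98.5]
tcp_rot: [-3.14, 0.0, 1.468]
ft_force: [0.6, 0.1, -0.7]
opening: 0.313
shift -215.31126736195316 23.905288189089063 turn -0.07271528673703687 0.31253554036299946
```

```bash
python3 -m pendant '[[[0.2,-0.030,0.003,0,-0.02],[0.2,-0.065,0.007,0,-0.04],[0.2,-0.100,0.011,0,-0.06],[0.2,-0.135,0.015,0,-0.073],[0.2,-0.170,0.019,0,-0.073],[0.2,-0.195,0.022,0,-0.073],[0.2,-0.209,0.0235,0,-0.073],[0.2,-0.215,0.024,0,-0.073]]]'
python3 - <<'E'
from h import *
from cell import env
env.read_camera("wrist")
s=env.state();c=env.read_camera("wrist");cv2.imwrite("pics/w2.png",c["image"])
P=cloud(c,wristT(s,c));z=P[...,2];print(s["eef_pos"],s["tcp_rot"],s["opening"])
box=(abs(P[...,0]-480)<80)&(abs(P[...,1]+120)<140)
for n,(lo,hi) in dict(bed=(10,24),stop=(43,51),fence=(53,64),ledge=(88,102),top=(107,122)).items():
    try:
        r,h,k,m=rect(P,box&(z>lo)&(z<hi));v,u=np.nonzero(m)
        print(n,np.round(r[0],1),np.round(r[1],1),round(r[2],1),round(h,1),k,u.min(),u.max(),v.min(),v.max())
    except Exception as e:print(n,e)
E
```

```text
t: 5.75
eef_pos: [481.8, -139.2, 98.6]
tcp_rot: [-3.141, -0.0, 1.539]
ft_force: [-0.8, 0.5, -1.1]
opening: 0.312
[ 482.02079848 -139.04929799   98.72921598] [-3.14098192e+00 -3.05473595e-04  1.53975207e+00] 0.3136666707764745
bed [467.7 -86.2] [161.5 110.6] 88.2 17.1 15850 203 395 18 293
stop [488.1 -66.7] [24.6 60. ] 88.2 47.0 5515 275 388 107 155
fence [532.5 -85.6] [153.9  20.7] 88.2 57.0 11480 393 448 0 306
ledge [ 472.5 -115.5] [58.6 49.3] 88.0 94.6 4832 243 359 176 306
top [ 483.  -115.4] [57.7 45.2] 88.2 112.6 11183 266 383 180 320
```

View pics/w2.png

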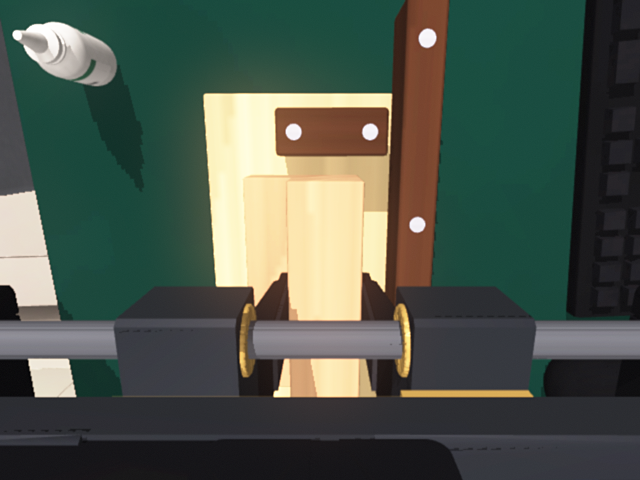

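The offcut is held square. It is about 7.5 mm short of the stop and 21–23 mm from the fence, which leaves room for the far finger. Lowering to a hover.

```bash
python3 -m pendant '[[[0.2,0,0,0.006,0],[0.2,0,0,0.018,0],[0.2,0,0,0.032,0],[0.2,0.001,0,0.044,0],[0.2,0.003,0,0.053,0],[0.2,0.004,0,0.057,0],[0.2,0.005,0,0.059,0],[0.2,0.005,0,0.059,0]]]'; python3 -m pendant '[[[0.2,0.0005,0,0.0005,0],[0.2,0.001,0,0.001,0],[0.2,0.001,0,0.001,0],[0.2,0.001,0,0.001,0],[0.2,0.001,0,0.001,0],[0.2,0.001,0,0.001,0],[0.2,0.001,0,0.001,0],[0.2,0.001,0,0.001,0]]]'
```

```text
t: 6.65
eef_pos: [482.6, -132.9, 40.0]
tcp_rot: [-3.141, -0.0, 1.541]
ft_force: [-0.7, 0.1, -1.4]
opening: 0.314
t: 7.45
eef_pos: [482.5, -132.1, 39.1]
tcp_rot: [-3.142, -0.0, 1.541]
ft_force: [-0.1, -0.3, -0.2]
opening: 0.315
```

```bash
python3 -m pendant '[[[0.2,0.0003,0,0.0003,0],[0.2,0.0005,0,0.0005,0],[0.2,0.0008,0,0.0008,0],[0.2,0.001,0,0.001,0],[0.2,0.001,0,0.001,0],[0.2,0.001,0,0.001,0],[0.2,0.001,0,0.001,0],[0.2,0.001,0,0.001,0]]]'
```

```text
t: 8.25
eef_pos: [482.8, -131.6, 38.3]
tcp_rot: [3.141, 0.001, 1.541]
ft_force: [-1.5, -5.6, 0.1]
opening: 0.313
```

Contact with the stop: Fy −5.6 N. Now to touch the bed.

```bash
python3 -m pendant '[[[0.2,0,0,0.0003,0],[0.2,0,0,0.0005,0],[0.2,0,0,0.0007,0],[0.2,0,0,0.0007,0],[0.2,0,0,0.0007,0],[0.2,0,0,0.0007,0],[0.2,0,0,0.0007,0],[0.2,0,0,0.0007,0]]]'
```

```text
t: 9.05
eef_pos: [483.0, -131.6, 37.6]
tcp_rot: [3.141, 0.001, 1.541]
ft_force: [0.4, -5.1, 1.9]
opening: 0.314
```

```bash
python3 -m pendant '[[[0.2,0,0,0.0002,0],[0.2,0,0,0.0004,0],[0.2,0,0,0.0004,0],[0.2,0,0,0.0004,0],[0.2,0,0,0.0004,0],[0.2,0,0,0.0004,0],[0.2,0,0,0.0004,0],[0.2,0,0,0.0004,0]]]'
```

```text
t: 9.85
eef_pos: [483.0, -131.6, 37.3]
tcp_rot: [3.14, 0.001, 1.541]
ft_force: [0.8, -5.2, 1.6]
opening: 0.314
```

```bash
python3 -m pendant '[[[0.2,0,0,0.0003,0],[0.2,0,0,0.0005,0],[0.2,0,0,0.0005,0],[0.2,0,0,0.0005,0],[0.2,0,0,0.0005,0],[0.2,0,0,0.0005,0],[0.2,0,0,0.0005,0],[0.2,0,0,0.0005,0]]]'
```

```text
t: 10.65
eef_pos: [483.0, -131.6, 37.2]
tcp_rot: [3.14, 0.001, 1.541]
ft_force: [-2.8, -5.1, 9.7]
opening: 0.313
```

On the bed: Fz 9.7 N. Releasing and lifting clear.

```bash
python3 -m pendant '[[[0.35,0,0,0,0],[0.4,0,0,-0.0003,0],[0.41,0,0,-0.0005,0],[0.41,0,0,-0.001,0],[0.41,0,0,-0.004,0],[0.41,0,0,-0.015,0],[0.41,0,0,-0.035,0],[0.41,0,0,-0.055,0]]]';python3 -m pendant '[[[0.41,0,0,-0.015,0],[0.41,0,0,-0.03,0],[0.45,-0.01,-0.02,-0.045,0.15],[0.45,-0.02,-0.04,-0.045,0.3],[0.45,-0.03,-0.05,-0.045,0.45],[0.45,-0.03,-0.05,-0.045,0.6],[0.45,-0.03,-0.05,-0.045,0.75],[0.45,-0.03,-0.05,-0.045,0.9]]]'
python3 - <<'E'
from h import *
from cell import env
s=env.state();print(s["joints"])
env.read_camera("top")
c=env.read_camera("top");P=cloud(c);z=P[...,2];cv2.imwrite("pics/t2.png",cv2.resize(c["image"][190:290,310:460],None,fx=5,fy=5))
box=(P[...,0]>405)&(P[...,0]<560)&(P[...,1]<-40)&(P[...,1]>-280)
for n,(lo,hi) in dict(ledge=(28,38),top=(45,54),fence=(54.5,62)).items():
    try:
        r,h,k,m=rect(P,box&(z>lo)&(z<hi));print(n,np.round(r[0],1),np.round(r[1],1),round(r[2],1),round(h,1),k)
    except Exception as e:print(n,e)
E
```

```text
t: 11.45
eef_pos: [482.5, -131.0, 92.7]
tcp_rot: [-3.141, -0.0, 1.541]
ft_force: [0.7, -0.3, 0.1]
opening: 0.409
t: 12.25
eef_pos: [431.6, -159.7, 137.4]
tcp_rot: [3.141, -0.0, 0.634]
ft_force: [-1.8, 0.6, 0.6]
opening: 0.453
[-4.98126081e-01  3.70583182e-01  2.03857054e+00  1.70867653e-04
  7.31692623e-01  4.38300603e-01]
ledge [ 456.9 -100. ] [40.3 20.3] 88.2 32.8 122
top [484.7 -96.4] [77.5 59.1] 88.1 49.4 388
fence [529.2 -98. ] [116.1  20.2] 87.8 57.5 315
```

View pics/t2.png

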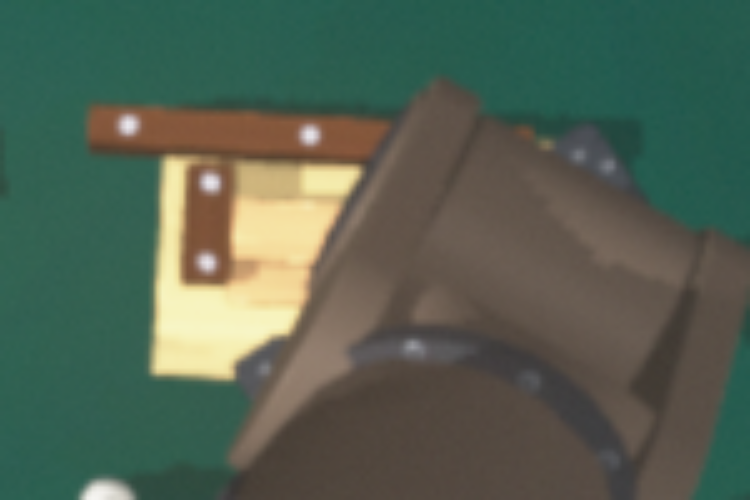

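The offcut sits against the stop, about 20 mm from the fence, with the rebate wall near x≈467. I'll turn so the two fingertips are spread along the fence, then come down over the ledge.

```bash
python3 -m pendant '[[[0.45,0.015,-0.005,0,0.14],[0.45,0.03,-0.01,0,0.28],[0.45,0.033,-0.01,0,0.42],[0.45,0.033,-0.01,0.01,0.56],[0.45,0.033,-0.01,0.03,0.664],[0.45,0.033,-0.01,0.055,0.664],[0.45,0.033,-0.01,0.075,0.664],[0.45,0.033,-0.01,0.083,0.664]]]'
python3 - <<'E'
from h import *
from cell import env
env.read_camera("wrist")
s=env.state();c=env.read_camera("wrist");cv2.imwrite("pics/w3.png",c["image"])
P=cloud(c,wristT(s,c));z=P[...,2];print(s["eef_pos"],s["tcp_rot"],s["joints"],s["ft_force"])
box=(P[...,0]>405)&(P[...,0]<560)&(P[...,1]<-40)&(P[...,1]>-280)
for n,(lo,hi) in dict(ledge=(28,38),top=(45,54),fence=(54.5,62)).items():
    try:
        r,h,k,m=rect(P,box&(z>lo)&(z<hi));print(n,np.round(r[0],1),np.round(r[1],1),round(r[2],1),round(h,1),k)
    except Exception as e:print(n,e)
E
```

```text
t: 13.15
eef_pos: [451.7, -131.6, 52.5]
tcp_rot: [-3.141, 0.002, -0.019]
ft_force: [-0.5, 1.1, -0.1]
opening: 0.452
[ 451.64146593 -131.56641742   52.16841083] [-3.14059011e+00  2.13010310e-03 -1.97547198e-02] [-4.24063244e-01  5.34176436e-01  2.08519762e+00  1.67257328e-04
  5.24571347e-01  1.16634400e+00] [-0.68699567 -0.09012238 -1.21551855]
ledge [ 455.7 -128.1] [100.6  16.1] 87.7 33.0 5248
top [ 487.  -116.9] [124.9  59.7] 88.7 50.7 23551
fence [ 531.1 -132.7] [185.8  20.1] 88.2 57.0 25729
```

View pics/w3.png

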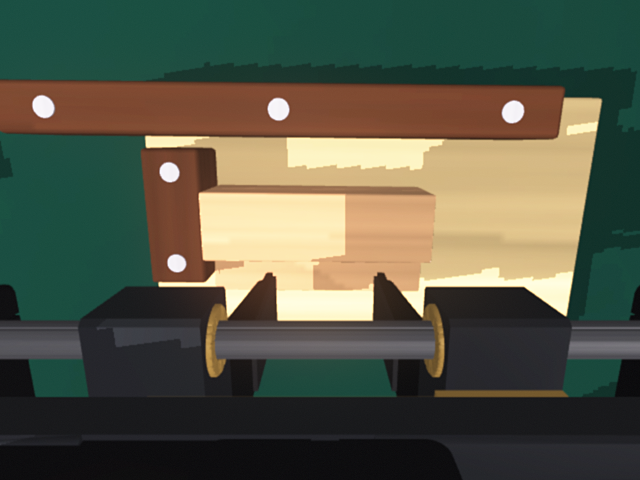

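The wrist view shows the offcut's end against the stop, at (205,225). It is parallel to the fence, and the fingertips at (270,275) and (380,275) are over the ledge. Lowering to just above the ledge, then moving forward to the wall.

```bash
python3 -m pendant '[[[0.45,0,0,0.004,0.01],[0.45,0,0,0.009,0.01],[0.45,0,0,0.013,0.01],[0.45,0,0,0.0155,0.01],[0.45,0.001,0,0.0165,0.01],[0.45,0.002,0,0.0165,0.01],[0.45,0.003,0,0.0165,0.01],[0.45,0.003,0,0.0165,0.01]]]';  python3 -m pendant '[[[0.45,0.0005,0,0,0],[0.45,0.001,0,0,0],[0.45,0.0015,0,0,0],[0.45,0.002,0,0,0],[0.45,0.002,0,0,0],[0.45,0.002,0,0,0],[0.45,0.002,0,0,0],[0.45,0.002,0,0,0]]]'
```

```text
t: 14.05
eef_pos: [455.4, -131.9, 37.1]
tcp_rot: [3.142, -0.0, -0.033]
ft_force: [-0.1, -0.6, -0.7]
opening: 0.449
t: 14.85
eef_pos: [457.2, -132.0, 37.0]
tcp_rot: [-3.142, -0.0, -0.033]
ft_force: [0.1, 0.9, -0.1]
opening: 0.449
```

```bash
python3 -m pendant '[[[0.45,0.0005,0,0.0005,0],[0.45,0.001,0,0.001,0],[0.45,0.0015,0,0.001,0],[0.45,0.002,0,0.001,0],[0.45,0.0025,0,0.001,0],[0.45,0.003,0,0.001,0],[0.45,0.003,0,0.001,0],[0.45,0.003,0,0.001,0]]]';  python3 -m pendant '[[[0.45,0.0005,0,0,0],[0.45,0.001,0,0,0],[0.45,0.0015,0,0,0],[0.45,0.002,0,0,0],[0.45,0.002,0,0,0],[0.45,0.002,0,0,0],[0.45,0.002,0,0,0],[0.45,0.002,0,0,0]]]'
```

```text
t: 15.65
eef_pos: [460.3, -132.1, 36.0]
tcp_rot: [-3.142, -0.0, -0.033]
ft_force: [-0.5, -0.4, -0.2]
opening: 0.446
t: 16.45
eef_pos: [462.2, -132.1, 36.0]
tcp_rot: [-3.142, -0.0, -0.033]
ft_force: [0.6, 0.5, 0.2]
opening: 0.453
```

```bash
python3 -m pendant '[[[0.45,0.001,0,0,0],[0.45,0.003,0,0,0],[0.45,0.005,0,0,0],[0.45,0.007,0,0,0],[0.45,0.009,0,0,0],[0.45,0.011,0,0,0],[0.45,0.012,0,0,0],[0.45,0.012,0,0,0]]]';  python3 - <<'E'
from h import *
from cell import env
s=env.state();c=env.read_camera("wrist");cv2.imwrite("pics/w4.png",c["image"])
print(s["eef_pos"],s["ft_force"])
E
```

```text
t: 17.25
eef_pos: [474.4, -132.6, 36.0]
tcp_rot: [-3.142, -0.0, -0.033]
ft_force: [-1.6, -0.9, -0.1]
opening: 0.452
[ 474.35709311 -132.57581983   36.00049733] [-1.64194756 -0.87392216 -0.14751124]
```

View pics/w4.png

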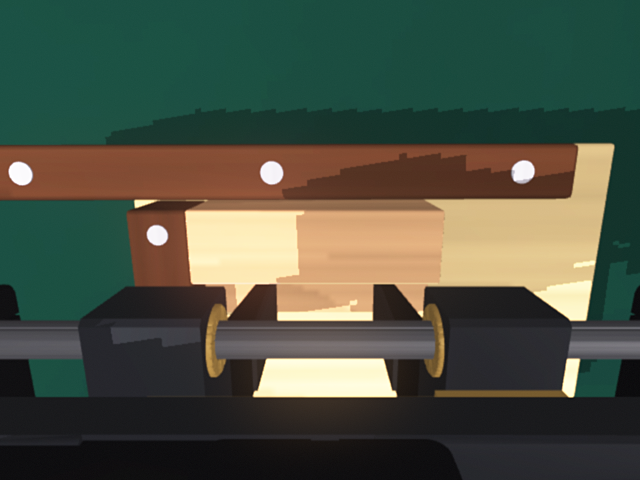

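The offcut is sliding with its end still on the stop at (190,245), and the remaining gap to the fence is small. Small steps from here.

```bash
python3 -m pendant '[[[0.45,0.0005,0,0,0],[0.45,0.001,0,0,0],[0.45,0.0015,0,0,0],[0.45,0.002,0,0,0],[0.45,0.0025,0,0,0],[0.45,0.003,0,0,0],[0.45,0.003,0,0,0],[0.45,0.003,0,0,0]]]'
```

```text
t: 18.1
eef_pos: [477.3, -132.6, 36.0]
tcp_rot: [-3.142, -0.0, -0.033]
ft_force: [-0.5, 0.9, 0.1]
opening: 0.449
```

```bash
python3 -m pendant '[[[0.45,0.0003,0,0,0],[0.45,0.0005,0,0,0],[0.45,0.0008,0,0,0],[0.45,0.001,0,0,0],[0.45,0.001,0,0,0],[0.45,0.001,0,0,0],[0.45,0.001,0,0,0],[0.45,0.001,0,0,0]]]'
```

```text
t: 18.9
eef_pos: [478.2, -132.7, 36.0]
tcp_rot: [-3.142, -0.0, -0.033]
ft_force: [-0.2, -0.1, 0.2]
opening: 0.45
```

```bash
python3 -m pendant '[[[0.45,0.0003,0,0,0],[0.45,0.0005,0,0,0],[0.45,0.0008,0,0,0],[0.45,0.001,0,0,0],[0.45,0.001,0,0,0],[0.45,0.001,0,0,0],[0.45,0.001,0,0,0],[0.45,0.001,0,0,0]]]'
```

```text
t: 19.7
eef_pos: [479.1, -132.7, 36.0]
tcp_rot: [-3.141, 0.0, -0.033]
ft_force: [-2.4, -1.1, 1.4]
opening: 0.449
```

```bash
python3 -m pendant '[[[0.45,0.0003,0,0,0],[0.45,0.0005,0,0,0],[0.45,0.0008,0,0,0],[0.45,0.0008,0,0,0],[0.45,0.0008,0,0,0],[0.45,0.0008,0,0,0],[0.45,0.0008,0,0,0],[0.45,0.0008,0,0,0]]]'
```

```text
t: 20.5
eef_pos: [479.2, -132.7, 36.0]
tcp_rot: [-3.141, 0.002, -0.033]
ft_force: [-7.1, -2.4, 3.4]
opening: 0.446
```

Fence contact at 479.2 mm. I'll ease off a little and lower onto the ledge.

```bash
python3 -m pendant '[[[0.45,-0.0005,0,0,0],[0.45,-0.0008,0,0.0005,0],[0.45,-0.0008,0,0.001,0],[0.45,-0.0008,0,0.0015,0],[0.45,-0.0008,0,0.0017,0],[0.45,-0.0008,0,0.0017,0],[0.45,-0.0008,0,0.0017,0],[0.45,-0.0008,0,0.0017,0]]]'
```

```text
t: 21.3
eef_pos: [479.1, -132.6, 34.3]
tcp_rot: [-3.141, 0.0, -0.033]
ft_force: [-2.9, 1.3, 3.5]
opening: 0.452
```

```bash
python3 -m pendant '[[[0.45,0,0,0.0002,0],[0.45,0,0,0.0004,0],[0.45,0,0,0.0005,0],[0.45,0,0,0.0005,0],[0.45,0,0,0.0005,0],[0.45,0,0,0.0005,0],[0.45,0,0,0.0005,0],[0.45,0,0,0.0005,0]]]'
```

```text
t: 22.1
eef_pos: [479.1, -132.6, 34.3]
tcp_rot: [-3.142, -0.0, -0.033]
ft_force: [-5.8, 2.5, 12.2]
opening: 0.451
```

```bash
python3 -m pendant '[[[0.45,0.0003,-0.0002,0,0],[0.45,0.0006,-0.0004,0,0],[0.45,0.0009,-0.0006,0,0],[0.45,0.0012,-0.0008,0,0],[0.45,0.0012,-0.0008,0,0],[0.45,0.0012,-0.0008,0,0],[0.45,0.0012,-0.0008,0,0],[0.45,0.0012,-0.0008,0,0]]]'
```

```text
t: 22.9
eef_pos: [479.2, -132.5, 34.3]
tcp_rot: [3.141, 0.002, -0.033]
ft_force: [-14.1, -8.2, 14.7]
opening: 0.452
```

```bash
python3 -m pendant '[[[0.45,0.0003,0.0001,-0.0001,0],[0.45,0.0006,0.0003,-0.0003,0],[0.45,0.0008,0.0003,-0.0003,0],[0.45,0.0008,0.0003,-0.0003,0],[0.45,0.0008,0.0003,-0.0003,0],[0.45,0.0008,0.0003,-0.0003,0],[0.45,0.0008,0.0003,-0.0003,0],[0.45,0.0008,0.0003,-0.0003,0]]]'
python3 - <<'E'
from h import *
from cell import env
F=[]
for i in range(4):
    s=env.state();F.append(s["ft_force"]);c=env.read_camera("wrist")
print(np.round(F,1),s["eef_pos"])
cv2.imwrite("pics/w5.png",c["image"])
E
```

```text
t: 23.7
eef_pos: [479.2, -132.5, 34.3]
tcp_rot: [-3.141, 0.004, -0.033]
ft_force: [-15.9, -6.9, 13.2]
opening: 0.45
[[-15.9  -6.9  13.2]
 [-15.3  -7.5  13.7]
 [-15.4  -7.3  13. ]
 [-15.4  -8.2  14.1]] [ 479.22820989 -132.5037247    34.28934457]
```

View pics/w5.png

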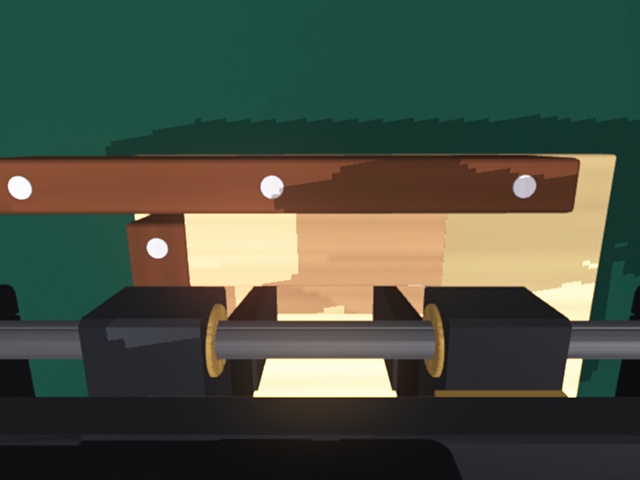

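```bash
python3 -m pendant '[[[0.45,0.0003,0.0001,-0.0002,0],[0.45,0.0006,0.0003,-0.0004,0],[0.45,0.0008,0.0003,-0.0004,0],[0.45,0.0008,0.0003,-0.0004,0],[0.45,0.0008,0.0003,-0.0004,0],[0.45,0.0008,0.0003,-0.0004,0],[0.45,0.0008,0.0003,-0.0004,0],[0.45,0.0008,0.0003,-0.0004,0]]]'
```

```text
t: 24.7
eef_pos: [479.2, -132.5, 34.3]
tcp_rot: [-3.14, 0.006, -0.033]
ft_force: [-17.4, -6.1, 9.9]
opening: 0.452
```

```bash
python3 -m pendant '[[[0.45,0.0002,0.0001,0,0],[0.45,0.0005,0.0003,0,0],[0.45,0.0005,0.0003,0,0],[0.45,0.0005,0.0003,0,0],[0.45,0.0005,0.0003,0,0],[0.45,0.0005,0.0003,0,0],[0.45,0.0005,0.0003,0,0],[0.45,0.0005,0.0003,0,0]]]'
python3 - <<'E'
from h import *
from cell import env
F=[]
for i in range(8):
    F.append(env.state()["ft_force"]);env.read_camera("wrist")
print(np.mean(F,0),np.std(F,0))
E
```

```text
t: 25.5
eef_pos: [479.3, -132.5, 34.3]
tcp_rot: [-3.14, 0.007, -0.033]
ft_force: [-19.8, -3.7, 14.3]
opening: 0.449
[-19.75580748  -4.55679247  13.09604923] [0.4079     0.44192484 0.63908675]
```

```bash
python3 -c "
from cell import env
print(env.job_done()); print(env.state()['ft_force'])"
```

```text
the job is handed in; nothing more can be done
None
the job is handed in; nothing more can be done
```

The job is handed in at about 26 s. The rebated offcut lies flat on the bed, with its plain side along the fence and its end against the stop. The arm is still holding the push, with both fingertips on the rebate ledge and against its wall.

**How it was done:** I gripped the offcut across its top part at the fixed 30 N, carried it over and touched its end to the stop. I set it down about 20 mm short of the fence so the far finger had room, then let go. I turned the gripper so the two fingertips were spread along the fence, and slid the offcut square against the fence from the rebate.

**Last checks** (averaged over 8 readings just before hand-in):

| Direction | Force |
|---|---|
| Towards the fence | 19.8 N |
| Down on the bed | 13.1 N |
| Towards the stop | 4.6 N |
| Total | about 24 N, under the 30 N limit |

- **Fence force:** after bed friction this works out at about 11 N on the fence (10–13 N for the stated friction range). It is an estimate; I could only measure the push at the wrist.
- **Final picture:** it was taken just before the last two small force adjustments, and shows no gap at the fence or the stop.
- **Camera disagreement:** the top and wrist cameras differed by 3–4 mm, so the last millimetres went by contact force.
- **Not checked:** the force readout right after hand-in was refused, so I have no reading from the holding second. I did not re-photograph the plain block, bottles and jar, but no move went near them below their height.

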